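Close the seal tray with its tongued cover board

TASK

Fit the wooden cover board on the seal tray: pick it up by its rib, hold it tilted with the tongue edge down, feel the tongue fully home into the groove under the metal lip, then lower the board flat until it lies flush and the spring catch has snapped over its opposite edge, and let go. Go gently: never force or ram the board against the tray, and leave the bottle, the nut and the tape roll where they are.

Things in the scene. Friction and masses are not known exactly. Their poses are not given: they have to be found in the camera images.
- cover_rib (a point): Centre of the dark wood pull rib on the loose wooden cover (0.25 kg): 70 along x, 14 along y (grip it across y), from 12 to 49 above the cover's underside; this point is 30 above the underside, at x 0, y +8 from the plate's centre. Axes: x along rib and tongue, y towards the tongue, z up. The cover lies flat on the bench at the start.
- tongue_tip (a point): Middle of the end face of the cover's tongue, 71 in +y from the rib point and 27.5 below it. Plate: 100 (x) by 130 (y) by 12 thick. The tongue, 94 wide and 5 thick, level with the underside, projects 14 from the plate's +y edge. Same axes as the rib point.
- base: Fixed plywood base 156 (x) by 236 (y) by 10; origin at z 0, y to the groove. It carries the seal tray, an aluminium frame 128 by 184: groove at +y, brass catch at -y, O-ring in the well. The frame (groove, walls, catch) is clamped in slots, up to 20 either way along y from the nominal places given here; this is not measured, so feel for it. It stays put under gentle force.
- groove (a point): Nominal foot of the groove's bottom face, where the tongue's end stops: x 0, y +79, z 18 in the base's axes (same axes here). The lip over the groove reaches 11 back from here, its underside 8 above, its top 12 above. The ledge, level with this point, runs 69 back. Tilted 0.34 rad, tongue down, the board clears the catch as it slides on the ledge but jams under the lip; at 0.2 to 0.25 rad it goes fully home; flat it cannot enter.
- seat (a point): Where the rib point of the seated cover comes at the nominal setting: x 0, y +8, z 48 in the base's axes (same axes here). Seated, the cover's underside is at z 18, its tongue end at most 2 short of the groove's bottom, its axes along the base's. Side walls at x -54 and +54, top z 30; tail wall face at base y -67, top z 29.
- catch (a joint): Spring catch at the tray's -y end, in m: 0 closed, grows as pushed back in -y, at most 0.008. Closed nose tip at nominal base y -61.5 (3.5 mm over the seated cover's edge), underside z 30.8, top z 47. Preload 1.2 N, 0.4 N/mm. A ramp above the nose, 24 degrees off vertical, lets the descending board edge push it back; it then snaps over the edge.
- oil_bottle: Bystander: white bottle with a red spout, 41x40x134, origin at its foot.
- cap_nut_2: Bystander: black ribbed nut, 57 across, 34 high, origin at its foot.
- tape_roll: Bystander: black tape roll lying flat, 62 across, 19 high, origin at its foot.

How it is judged:
By the outcome, as a careful person would: the job done as asked, in the order asked, and still so for the second after the job is handed in, with the robot touching nothing.
It also fails if it takes over 58 s, if anything falls off the work surface, if the arm or the gripper's body presses on something with over 40 N, if the wrist force passes 120 N, or if a joint passes its speed limit or range.

ROBOT

A 7-joint arm with a two-finger parallel gripper is mounted at the origin on a cart in front of the work surface, level with it; the furniture and walls round the work are solid. World frame = base frame: x ahead of the robot, y to its left, z up, the work surface at z = 0. Lengths are in m, angles in rad, forces in N, time in s.
With the tool pointing down it reaches from about 0.4 to 0.85 m from the base axis. Payload 4.4 kg.
Tool frame: the origin (TCP) lies midway between the tips of the shut fingers; the grasp point (between the pads) lies 19 mm behind it; z points along the fingers, y is the line along which they close (so a half turn about z gives the same grasp; the last joint's range is limited). The gripper opens to 94 mm and grips with 3 to 60 N. Pads are 16 mm wide; open, the fingers measure 119 mm over their backs; the gripper's body (75 mm by 177 mm) begins 78 mm behind the grasp point.
Start: joints at [-1.22, 0.628, 0.038, 1.517, -0.027, 0.996, -0.02], TCP at [0.263, 0.594, 0.205] pointing down, gripper open.
Joint ranges: [-3.06, 3.06], [-0.37, 2.12], [-1.25, 1.32], [0.18, 2.47], [-1.1, 4.24], [0.23, 1.98], [-2.94, 2.94]. Speed limits (rad/s): [2.57, 2.57, 3.14, 3.14, 3.14, 3.14, 3.14].

INTERFACE

Orientations are given as a unit quaternion [x, y, z, w].
In Python, from rig import * gives the robot as it stands.
- The arm moves only by the shell command python3 -m inch 'ROWS'. ROWS is JSON, a list of rows, each a list of 7 numbers: the closure, from 0 (fully open) to 1 (shut), then the shift along the tool's x, y, z in mm, then the turn, a rotation vector about the tool's x, y, z in rad. A call has 1 to 10 rows; each row is the pose to reach, as a shift and turn from the pose commanded when the call began, along the tool's axes at that moment; what a row does not reach only later rows make up. A row lasts 1/12 s, in which the tool goes at most 41.7 mm and 7.16 degrees, less where a joint would pass 70% of its speed; a pose out of reach is approached as far as the arm can. A call with a gripper value outside its range is refused whole. The fingers move at their own pace and stop on an object; the grip force is fixed at half the most. Time passes only in rows, so rows that repeat a pose let the fingers close. It gives the time, the measured TCP pose, the force, the opening and the grip force at its end, in the units of the state.
- get_state(): the state, without advancing time (a new reading comes with each control period).
- grab_frame(name): name is "side" or "top" or "wrist"; returns the picture (480x640x3 uint8, red, green, blue); there is no depth.
- camera_model(name): a dict with "vfov" (degrees; the focal length in pixels is half the picture's height over the tangent of half this angle, whatever the lens; pixels are square), "cx", "cy" (the principal point, pixels), "camera_from_world" (4x4, takes a point from world to camera coordinates). Camera axes: x right, y up, looking along -z (the intrinsics and any distortion apply to the point x, -y, -z); pixel columns grow to the right and rows downward; lengths in m; the calibration is good to about 2 mm. A picture is of the moment at which its call begins: read the wrist's pose just before it. camera_model takes no time and is no camera call; for the wrist camera it gives the pose at the moment of the call.
- close_job(): hands the job in; it is judged then, once.
Trained networks look in the newest picture that a camera, given by its name, has taken for a name from the list of things; names that differ only in an ending like _2 or _b are one class to them, and where a whole thing is asked for, a point or a joint stands for the part that bears it (a point fixed in the world has none). Each returns a list of dicts, best first, with "conf" (0 to 1); they miss things now and then, are a little off and sometimes report something else, mostly with a low value. They report only what shows in the picture. A call takes as long as a camera call.
- masks_of(camera, label): "mask" (480x640 bool, what is visible of it).
- landmark_of(camera, label): "location" ([x, y, z] in m, in the coordinates of the camera as it stood for that picture, good to about 4 mm: a listed point, or the origin of a listed thing).
The state is a dict: "time": time; "q": joint angles; "joint_velocities": joint speeds; "effort": joint torques, N m; "eef_pos": TCP position; "ee_rot": TCP orientation; "wrist_force": force on the tool from outside, world axes, zero at the start; "ft_torque": the same for the moment, N m; "opening": finger opening in m; "grasp_force": force on a finger pad.
Only numpy, scipy, OpenCV 4.12 (cv2) and the standard library are available. Lean on these libraries where they do the work, as an engineer would, in place of code of your own. Each camera call takes 0.05 s, during which the arm holds its last target. There are 200 camera calls.

## Working session

There is one attempt and no reset: what is moved stays moved. The work goes in short steps, Python scripts to look and compute and a shell command to move; the robot and the scene stay as the last step left them, time stands still between calls to the robot, and variables do not carry over. Pictures are saved under pics/ and viewed, at most 10 in all, crops included, and the job is handed in when it is done.

```bash
ls; mkdir -p pics; cat > h.py <<'E'
from rig import *
import numpy as np, cv2
from scipy.spatial.transform import Rotation as R
np.set_printoptions(precision=4,suppress=True)
def world(cam,label):
    T=np.linalg.inv(np.array(camera_model(cam)["camera_from_world"]))
    return [(round(d["conf"],2),(T@np.r_[d["location"],1])[:3]) for d in landmark_of(cam,label)[:2]]
def save(cam,name):
    im=grab_frame(cam); cv2.imwrite("pics/"+name,im[:,:,::-1]); return im
E
python3 - <<'E'
from h import *
s=get_state(); print(s)
for c in ["top","side"]:
    save(c,c+"0.png")
    for l in ["cover_rib","tongue_tip","base","groove","seat","catch","oil_bottle","cap_nut_2","tape_roll"]:
        try: print(c,l,world(c,l))
        except Exception as e: print(c,l,e)
E
```

```text
pics
{'time': 0.0, 'q': array([-1.2198,  0.6293,  0.0385,  1.5184, -0.027 ,  0.9963, -0.02  ]), 'joint_velocities': array([ 0.0003,  0.0014, -0.0004, -0.0008, -0.002 ,  0.0008, -0.0007]), 'effort': array([ -0.0001, -54.9723,   1.1434, -18.664 ,  -0.0523,   0.0235,
         0.0002]), 'eef_pos': array([0.2628, 0.5938, 0.2046]), 'ee_rot': array([ 0.2069,  0.9784, -0.0009, -0.0002]), 'wrist_force': array([-0.4965,  0.5523, -0.5019]), 'ft_torque': array([-0.0334,  0.01  ,  0.0111]), 'grasp_force': 0.0, 'opening': 0.0943263860730276}
top cover_rib [(0.57, array([ 0.4659, -0.22  ,  0.0249]))]
top tongue_tip [(0.93, array([ 0.4776, -0.154 ,  0.0046]))]
top base [(0.73, array([0.5947, 0.091 , 0.0033]))]
top groove [(0.62, array([0.5921, 0.1722, 0.0192]))]
top seat [(0.86, array([0.592, 0.096, 0.053])), (0.62, array([ 0.707 , -0.2828,  0.0008]))]
top catch it knows: base, cap_nut, cover_rib, groove, oil_bottle, seat, tape_roll, tongue_tip
top oil_bottle [(0.56, array([ 0.7073, -0.2796,  0.001 ]))]
top cap_nut_2 [(0.78, array([ 0.7173,  0.3748, -0.0006]))]
top tape_roll [(0.58, array([ 0.4531,  0.294 , -0.0015]))]
side cover_rib [(0.8, array([ 0.4672, -0.2214,  0.0322])), (0.33, array([0.5881, 0.0993, 0.0527]))]
side tongue_tip [(0.95, array([ 0.4747, -0.1457,  0.0058])), (0.64, array([ 0.4503,  0.2896, -0.001 ]))]
side base [(0.7, array([0.5903, 0.091 , 0.004 ]))]
side groove [(0.66, array([0.5906, 0.1706, 0.0176]))]
side seat []
side catch it knows: base, cap_nut, cover_rib, groove, oil_bottle, seat, tape_roll, tongue_tip
side oil_bottle [(0.71, array([ 0.7111, -0.2788,  0.0038]))]
side cap_nut_2 [(0.93, array([0.7152, 0.3776, 0.0054]))]
side tape_roll [(0.56, array([0.4475, 0.2891, 0.0028]))]
```

View pics/top0.png

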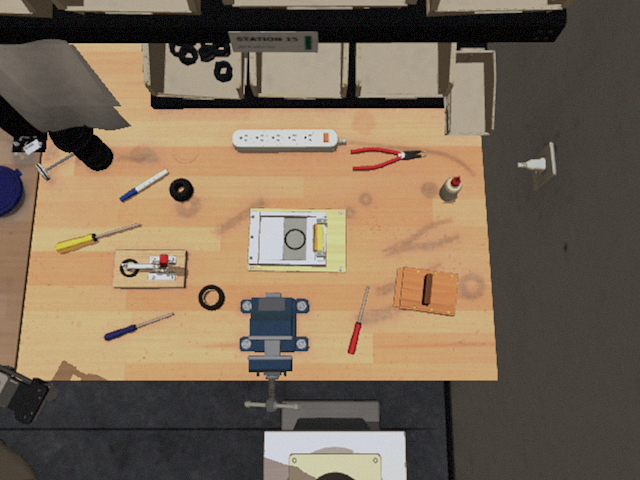

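View pics/side0.png

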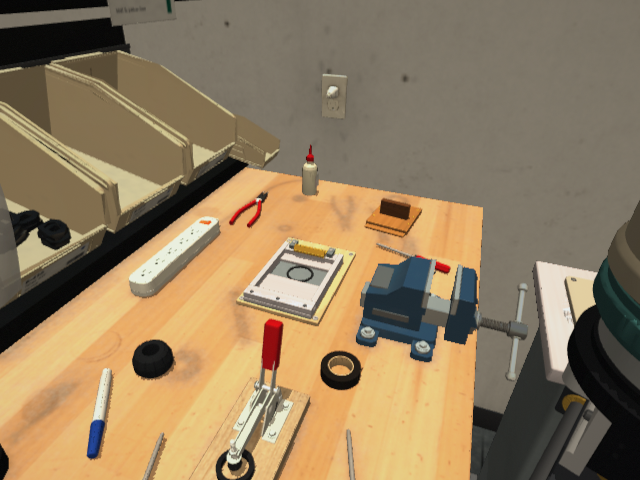

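The pictures show the cover rib at top pixel (427,289), tongue to the left (+y), and the tray at about (295,240) with its groove left and brass catch right. In the image the frame sits shifted toward +y on the base. I'll pass over the tray for a closer look.

```bash
cat >> h.py <<'E'
def tool(yaw,tilt=0.):
    # tool z down, tool y along world y turned by yaw; tilt>0 puts +y side down
    return R.from_euler('z',yaw)*R.from_euler('x',-tilt)*R.from_matrix(np.array([[-1,0,0],[0,1,0],[0,0,-1.]]))
def rows(pos,rot,s=None,frac=(1,)):
    s=s or get_state(); r0=R.from_quat(s["ee_rot"])
    d=r0.inv().apply(np.array(pos)-s["eef_pos"])*1000; w=(r0.inv()*rot).as_rotvec()
    print("shift",d.round(1),"len",round(np.linalg.norm(d)),"turn",w.round(3))
E
python3 - <<'E'
from h import *
rows([0.54,0.09,0.32],tool(0))
im=grab_frame("top"); 
for l in ["base","cover_rib"]:
    m=masks_of("top",l)
    for d in m[:1]:
        k=d["mask"].astype('uint8'); c=max(cv2.findContours(k,0,2)[0],key=cv2.contourArea)
        print(l,round(d["conf"],2),cv2.minAreaRect(c))
E
```

```text
shift [-457.4 -349.1 -114.5] len 587 turn [ 0.    -0.    -0.417]
base 0.97 ((297.5, 239.5), (63.0, 99.0), 90.0)
cover_rib 0.96 ((425.8646545410156, 290.0152893066406), (62.77776336669922, 42.2263069152832), 7.594643592834473)
```

```bash
python3 -m inch '[[0,-30,-20,-12,0,0,-0.03],[0,-60,-46,-24,0,0,-0.06],[0,-92,-70,-36,0,0,-0.09],[0,-124,-94,-48,0,0,-0.12],[0,-156,-118,-60,0,0,-0.15],[0,-188,-142,-70,0,0,-0.18],[0,-220,-166,-80,0,0,-0.21],[0,-252,-190,-90,0,0,-0.24],[0,-284,-214,-100,0,0,-0.27],[0,-316,-240,-114,0,0,-0.30]]'
python3 - <<'E'
from h import *
rows([0.54,0.09,0.32],tool(0))
E
```

```text
time: 1.88
eef_pos: [0.4546, 0.2465, 0.3192]
ee_rot: [0.058, 0.998, -0.0, -0.0]
wrist_force: [0.6, 0.9, -0.1]
opening: 0.0941
grasp_force: 0.0
shift [-102.8 -145.6   -0.8] len 178 turn [-0.    -0.    -0.115]
```

```bash
python3 -m inch '[[0,-22,-32,0,0,0,-0.03],[0,-44,-64,0,0,0,-0.06],[0,-66,-96,0,0,0,-0.09],[0,-88,-126,0,0,0,-0.115],[0,-103,-145,0,0,0,-0.116],[0,-103,-145,0,0,0,-0.116]]'
python3 - <<'E'
from h import *
save("wrist","w1.png")
for l in ["base","groove","seat"]: print(l,world("wrist",l))
s=get_state(); print(s["eef_pos"],s["ee_rot"]); print(camera_model("wrist"))
E
```

```text
time: 2.38
eef_pos: [0.542, 0.0856, 0.3189]
ee_rot: [0.005, 1.0, -0.002, 0.001]
wrist_force: [0.2, -1.0, -0.1]
opening: 0.0939
grasp_force: 0.0
base [(0.79, array([0.5933, 0.0981, 0.0032]))]
groove [(0.56, array([0.5906, 0.1773, 0.0195]))]
seat [(0.96, array([0.585 , 0.1126, 0.0511]))]
[0.5389 0.0941 0.3188] [-0.0005  1.      0.0005 -0.0002]
{'vfov': 60.712617676290634, 'cx': 315.5504003735725, 'cy': 238.33730095353775, 'camera_from_world': array([[-0.0012,  1.    ,  0.002 , -0.0945],
       [-0.9642, -0.0006, -0.2652,  0.5776],
       [-0.2652, -0.0022,  0.9642, -0.3578],
       [ 0.    ,  0.    ,  0.    ,  1.    ]])}
```

View pics/w1.png

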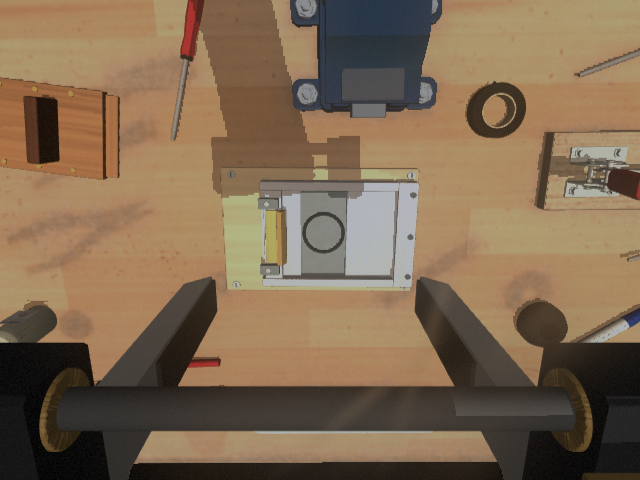

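The wrist picture shows the tray: base corners at about (222,168), (419,170), (219,290), (412,291); the lip's front edge near column 393; brass catch at columns 265–286. The frame is clearly shifted toward +y.

```bash
cat >> h.py <<'E'
def backproj(cm,u,v,z):
    f=240/np.tan(np.radians(cm["vfov"]/2)); T=np.linalg.inv(np.array(cm["camera_from_world"]))
    d=T[:3,:3]@np.array([(u-cm["cx"])/f,-(v-cm["cy"])/f,-1]); o=T[:3,3]
    return o+d*(z-o[2])/d[2]
E
python3 - <<'E'
from h import *
cm=camera_model("wrist")
im=cv2.imread("pics/w1.png")
cv2.imwrite("pics/w1c.png",cv2.resize(im[150:310,205:435],None,fx=3.4,fy=3.4,interpolation=cv2.INTER_CUBIC))
for n,u,v,z in [("bTL",222,168,.01),("bTR",419,170,.01),("bBL",219,290,.01),("bBR",412,291,.01),("lipfrontT",393,192,.030),("lipfrontB",393,280,.03),("frR",418,183,.03),("frRB",410,287,.03),("nose",286,235,.031),("frL",262,183,.029)]:
    print(n,backproj(cm,u,v,z))
rows([0.45,-0.21,0.30],tool(-.133))
E
```

```text
bTL [ 0.5103 -0.0153  0.01  ]
bTR [0.5124 0.2174 0.01  ]
bBL [ 0.6649 -0.0284  0.01  ]
bBR [0.6662 0.2189 0.01  ]
lipfrontT [0.5354 0.1841 0.03  ]
lipfrontB [0.6434 0.1897 0.03  ]
frR [0.5251 0.2122 0.03  ]
frRB [0.6526 0.211  0.03  ]
nose [0.5864 0.0602 0.031 ]
frL [0.5253 0.0337 0.029 ]
shift [  89.2 -304.    18.6] len 317 turn [ 0.001 -0.001  0.134]
```

View pics/w1c.png

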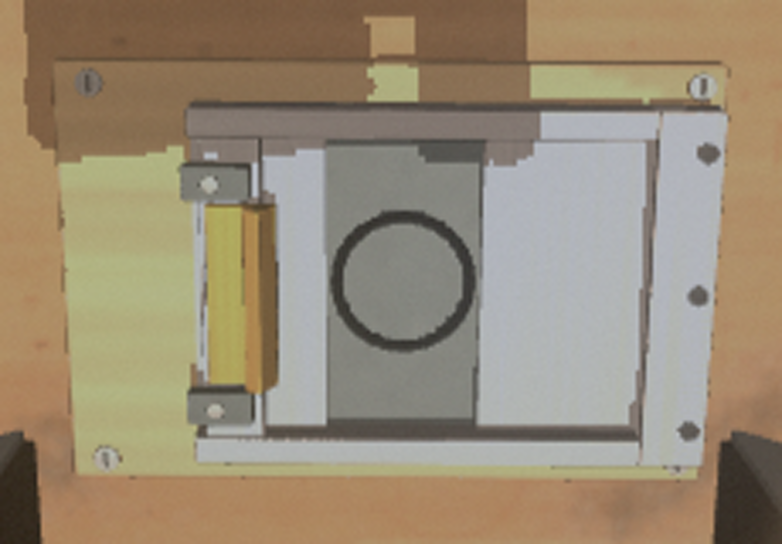

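```bash
python3 - <<'E'
from h import *
cm=camera_model("wrist")
P={}
for n,u,v,z in [("bTL",55,62,.01),("bTR",728,65,.01),("bBR",697,477,.01),("bBL",75,474,.01),("fTR",727,112,.03),("fBR",700,465,.03),("fTL",188,105,.03),("fBL",197,462,.03),("lipT",660,112,.03),("lipB",640,462,.03),("innerwT",400,141,.03),("innerwB",400,438,.03),("tailT",262,150,.029),("tailB",265,432,.029),("noseT",276,210,.0308),("noseB",276,385,.0308)]:
    P[n]=backproj(cm,205+u/3.4,150+v/3.4,z); print(n,P[n])
print("base ctr",np.mean([P[k] for k in P if k[0]=='b'],0),"frame",np.mean([P[k] for k in P if k[0]=='f'],0))
E
python3 -m inch '[[0,9,-30,0,0,0,0.014],[0,18,-61,2,0,0,0.028],[0,27,-92,4,0,0,0.042],[0,36,-122,6,0,0,0.056],[0,45,-153,8,0,0,0.07],[0,54,-184,10,0,0,0.084],[0,63,-215,12,0,0,0.098],[0,72,-245,14,0,0,0.112],[0,81,-276,16,0,0,0.126],[0,89,-304,18,0,0,0.134]]'
python3 -m inch '[[0,0,0,0,0,0,0],[0,0,0,0,0,0,0]]'
python3 - <<'E'
from h import *
save("wrist","w2.png")
for l in ["cover_rib","tongue_tip"]: print(l,world("wrist",l))
s=get_state(); print(s["eef_pos"],s["ee_rot"])
E
```

```text
bTL [ 0.5105 -0.0163  0.01  ]
bTR [0.5113 0.2174 0.01  ]
bBR [0.6652 0.2163 0.01  ]
bBL [ 0.6641 -0.018   0.01  ]
fTR [0.525  0.2131 0.03  ]
fBR [0.6523 0.212  0.03  ]
fTL [0.5228 0.032  0.03  ]
fBL [0.6512 0.0308 0.03  ]
lipT [0.525  0.1906 0.03  ]
lipB [0.6511 0.1903 0.03  ]
innerwT [0.5349 0.1032 0.03  ]
innerwB [0.6419 0.1038 0.03  ]
tailT [0.5382 0.0564 0.029 ]
tailB [0.64   0.0554 0.029 ]
noseT [0.5585 0.0609 0.0308]
noseB [0.6216 0.0598 0.0308]
base ctr [0.5878 0.0998 0.01  ] frame [0.5878 0.122  0.03  ]
time: 3.42
eef_pos: [0.4499, -0.2112, 0.301]
ee_rot: [0.066, 0.998, 0.0, 0.0]
wrist_force: [0.9, 0.6, 0.4]
opening: 0.0942
grasp_force: 0.0
time: 3.58
eef_pos: [0.45, -0.2112, 0.3009]
ee_rot: [0.068, 0.998, 0.0, -0.0]
wrist_force: [0.6, 0.0, 0.2]
opening: 0.094
grasp_force: 0.0
cover_rib [(0.31, array([0.5923, 0.0957, 0.0043]))]
tongue_tip [(0.71, array([ 0.4771, -0.1438,  0.0074]))]
[ 0.4511 -0.2091  0.3009] [0.0655 0.9979 0.0006 0.0001]
```

View pics/w2.png

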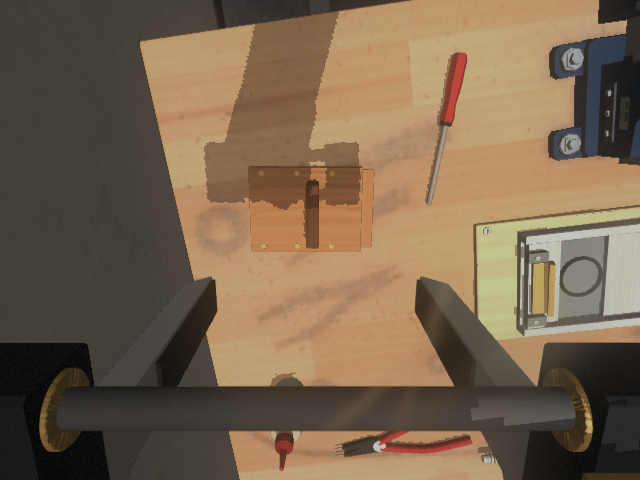

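The cover lies aligned with the tool in this view: plate left edge (249,167)–(251,251), tongue end (374,169)–(372,247), rib top from (307,181) to (319,247).

```bash
python3 - <<'E'
from h import *
cm=camera_model("wrist")
q=lambda u,v,z:backproj(cm,u,v,z)
TL,BL=q(249,167,.012),q(251,251,.012); TR,BR=q(374,169,.005),q(372,247,.005)
print(TL,BL,TR,BR)
xd=(BL-TL)+(BR-TR); print("yaw x",np.arctan2(xd[1],xd[0]))
yd=(TR-TL)+(BR-BL); yd2=np.r_[yd[:2],0]; yaw=np.arctan2(-yd[0],yd[1]); print("yaw y",yaw)
print("rib top ctr",q(313,214,.049))
for n,p in [("L",(TL+BL)/2+0),("T",(TR+BR)/2)]:
    u=np.array([-np.sin(yaw),np.cos(yaw),0]); print("rib from",n,p+u*(.073 if n=="L" else -.071))
rows([0.467,-0.22,0.10],tool(yaw))
E
```

```text
[ 0.41   -0.2785  0.012 ] [ 0.5083 -0.2934  0.012 ] [ 0.4315 -0.1376  0.005 ] [ 0.5245 -0.1487  0.005 ]
yaw x -0.13487996894184107
yaw y -0.13151765535731422
rib top ctr [ 0.4654 -0.2128  0.049 ]
rib from L [ 0.4687 -0.2136  0.012 ]
rib from T [ 0.4687 -0.2136  0.005 ]
shift [-17.2  -9.  200.9] len 202 turn [0.001 0.    0.   ]
```

```bash
python3 - <<'E'
from h import *
rows([0.4675,-0.2133,0.018],tool(-.133))
E
python3 -m inch '[[0,-4,0,35,0,0,0],[0,-8,-1,75,0,0,0],[0,-12,-2,115,0,0,0],[0,-16,-2,155,0,0,0],[0,-16,-2,195,0,0,0],[0,-16,-2,225,0,0,0],[0,-16,-2,235,0,0,0],[0,-16,-2,235,0,0,0]]'
python3 - <<'E'
from h import *
rows([0.4675,-0.2133,0.018],tool(-.133))
E
```

```text
shift [-16.8  -2.4 282.9] len 283 turn [0.001 0.    0.002]
time: 4.4
eef_pos: [0.4649, -0.2132, 0.0638]
ee_rot: [0.066, 0.998, 0.001, -0.002]
wrist_force: [0.5, -0.6, 0.2]
opening: 0.0938
grasp_force: 0.0
shift [-2.8  0.2 45.8] len 46 turn [ 0.002 -0.005  0.001]
```

```bash
python3 -m inch '[[0,-2,0,20,0,0,0],[0,-2,0,35,0,0,0],[0,-2,0,44,0,0,0],[0,-2,0,46,0,0,0],[0.5,-2,0,46,0,0,0],[1,-2,0,46,0,0,0],[1,-2,0,46,0,0,0],[1,-2,0,46,0,0,0],[1,-2,0,46,0,0,0],[1,-2,0,46,0,0,0]]'
python3 -m inch '[[1,0,0,0,0,0,0],[1,0,0,0,0,0,0],[1,0,0,0,0,0,0]]'
```

```text
time: 5.23
eef_pos: [0.4681, -0.2159, 0.0203]
ee_rot: [0.067, 0.998, -0.0, 0.0]
wrist_force: [0.8, -1.0, -0.3]
opening: 0.0579
grasp_force: 0.0
time: 5.48
eef_pos: [0.4678, -0.2158, 0.0198]
ee_rot: [0.067, 0.998, 0.0, -0.0]
wrist_force: [-0.1, -0.5, -0.5]
opening: 0.0375
grasp_force: 0.0
```

```bash
python3 -m inch '[[1,0,0,0,0,0,0],[1,0,0,0,0,0,0],[1,0,0,0,0,0,0],[1,0,0,0,0,0,0],[1,0,0,0,0,0,0],[1,0,0,0,0,0,0]]'
```

```text
time: 5.98
eef_pos: [0.4678, -0.216, 0.0198]
ee_rot: [0.067, 0.998, -0.0, -0.0]
wrist_force: [0.4, -0.7, -0.8]
opening: 0.0139
grasp_force: 30.0
```

```bash
cat >> h.py <<'E'
YAW=-0.006
B=R.from_euler('z',YAW)
def tcp_for(y,z,tilt,x=0.589):   # tip bottom edge of tongue at base-frame-aligned world (x,y,z)
    rb=B*R.from_euler('x',-tilt)
    return np.array([x+(y-.2)*np.sin(-YAW),y,z])-rb.apply([0,.071,-.0198]), tool(YAW,tilt)
def tip(s=None):
    s=s or get_state(); r=R.from_quat(s["ee_rot"])*R.from_matrix(np.diag([-1,1,-1.]))
    e=r.as_euler('ZXY'); p=s["eef_pos"]+r.apply([0,.071,-.0198])
    print("t",round(s["time"],2),"tip",p,"yaw,tilt,roll",np.round([e[0],-e[1],e[2]],4),"F",np.round(s["wrist_force"],1),"open",round(s["opening"],4))
E
python3 - <<'E'
from h import *
tip(); rows(*tcp_for(.165,.068,.30))
s=get_state(); s=dict(s); s["eef_pos"]=s["eef_pos"]+[0,0,.12]; rows(*tcp_for(.165,.068,.30),s=s)
E
python3 -m inch '[[1,0,0,-10,0,0,0],[1,0,0,-30,0,0,0],[1,0,0,-60,0,0,0],[1,0,0,-90,0,0,0],[1,0,0,-120,0,0,0]]'
python3 - <<'E'
from h import *
tip(); rows(*tcp_for(.160,.068,.30))
E
```

```text
t 5.98 tip [ 0.4773 -0.1457 -0.    ] yaw,tilt,roll [-0.1351  0.0002 -0.    ] F [ 0.4 -0.7 -0.8] open 0.0139
shift [-76.6 332.4 -88.2] len 352 turn [ 0.299 -0.019 -0.128]
shift [-76.6 332.4  31.8] len 343 turn [ 0.299 -0.019 -0.128]
time: 6.4
eef_pos: [0.467, -0.2152, 0.1413]
ee_rot: [0.067, 0.998, 0.0, -0.001]
wrist_force: [0.3, -0.2, -2.0]
opening: 0.0138
grasp_force: 30.0
t 6.4 tip [ 0.4765 -0.1448  0.1216] yaw,tilt,roll [-0.1347 -0.0006  0.0015] F [ 0.3 -0.2 -2. ] open 0.0138
shift [-78.3 326.7  33.5] len 338 turn [ 0.3   -0.021 -0.127]
```

```bash
python3 -m inch '[[1,-6,25,0,0.02,-0.001,-0.01],[1,-14,58,0,0.05,-0.003,-0.02],[1,-22,92,0,0.08,-0.006,-0.035],[1,-31,128,0,0.11,-0.008,-0.05],[1,-39,164,0,0.14,-0.01,-0.06],[1,-48,200,2,0.17,-0.012,-0.075],[1,-56,235,6,0.20,-0.014,-0.09],[1,-64,268,10,0.23,-0.016,-0.10],[1,-71,297,16,0.26,-0.018,-0.11],[1,-78,327,22,0.30,-0.021,-0.127]]'
python3 -m inch '[[1,0,0,0,0,0,0],[1,0,0,0,0,0,0]]'
python3 - <<'E'
from h import *
tip(); save("wrist","w3.png"); save("side","s3.png"); print(world("side","tongue_tip"),world("wrist","tongue_tip"))
save("top","t3.png"); print(world("top","tongue_tip"))
rows(*tcp_for(.160,.038,.30)); rows(*tcp_for(.160,.018,.30))
E
```

```text
time: 7.23
eef_pos: [0.5889, 0.0994, 0.1183]
ee_rot: [0.003, 0.989, -0.15, 0.0]
wrist_force: [1.4, -1.5, -4.3]
opening: 0.0138
grasp_force: 30.0
time: 7.4
eef_pos: [0.5883, 0.1025, 0.1166]
ee_rot: [-0.0, 0.989, -0.149, -0.0]
wrist_force: [-0.8, -1.2, -3.1]
opening: 0.0138
grasp_force: 30.0
t 7.4 tip [0.5882 0.1645 0.0767] yaw,tilt,roll [0.0002 0.2991 0.0005] F [-0.8 -1.2 -3.1] open 0.0138
[(0.68, array([0.5872, 0.1653, 0.0818]))] [(0.56, array([0.5917, 0.1576, 0.0832]))]
[(0.59, array([0.587 , 0.1545, 0.0821]))]
shift [ 0.6 14.  38.2] len 41 turn [-0.001  0.001 -0.004]
shift [ 0.7 19.9 57.3] len 61 turn [-0.001  0.001 -0.004]
```

View pics/w3.png

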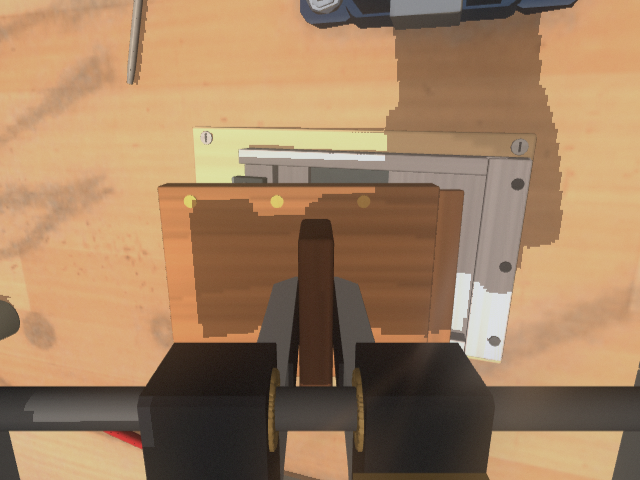

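The wrist view shows the board held tilted over the tray: plate's near -x edge at row 186 from column 160 to 437, tongue to 462, lip edge at about (488,160), frame corner (529,160), base top edge (195,128)–(535,133).

```bash
python3 - <<'E'
from h import *
cm=camera_model("wrist"); q=lambda u,v,z:backproj(cm,u,v,z)
for n,u,v,z in [("bTL",195,128,.01),("bTR",535,133,.01),("fTR",529,160,.03),("fBR",500,362,.03),("lipT",488,160,.03),("lipB",467,345,.03),("wallinT",478,171,.03),("wallinT2",400,167,.03),("screw1",517,184,.03),("screw3",494,341,.03)]: print(n,q(u,v,z))
s=get_state(); r=R.from_quat(s["ee_rot"])*R.from_matrix(np.diag([-1,1,-1.]))
for n,yb,u,v in [("plateTL",-.073,160,186),("plateTR",.057,437,186)]:
    c=s["eef_pos"]+r.apply([-.05,yb,-.0078]); print(n,"predicted",c,"seen",q(u,v,c[2]))
c=s["eef_pos"]+r.apply([-.047,.071,-.0148]);print("tongue pred",c,"seen",q(462,190,c[2]))
E
```

```text
bTL [ 0.5128 -0.0319  0.01  ]
bTR [0.5175 0.2006 0.01  ]
fTR [0.5318 0.1957 0.03  ]
fBR [0.6612 0.1936 0.03  ]
lipT [0.5321 0.1742 0.03  ]
lipB [0.6522 0.1727 0.03  ]
wallinT [0.5386 0.1693 0.03  ]
wallinT2 [0.5371 0.1241 0.03  ]
screw1 [0.5455 0.191  0.03  ]
screw3 [0.6468 0.1886 0.03  ]
plateTL predicted [0.5382 0.0244 0.1326] seen [0.5378 0.0268 0.1326]
plateTR predicted [0.5395 0.1486 0.0941] seen [0.5392 0.1476 0.0941]
tongue pred [0.5426 0.1599 0.0833] seen [0.5423 0.159  0.0833]
```

The arm was still settling in those shots (about 5–8 mm of lag). One settled picture will fix that.

```bash
python3 -m inch '[[1,0,0,0,0,0,0],[1,0,0,0,0,0,0],[1,0,0,0,0,0,0]]'
python3 - <<'E'
from h import *
import json
tip(); cm=camera_model("wrist"); json.dump({k:np.array(v).tolist() for k,v in cm.items()},open("cm4.json","w"))
im=save("wrist","w4.png"); tip()
cv2.imwrite("pics/w4c.png",cv2.resize(im[110:380,170:550,::-1],None,fx=2.1,fy=2.1,interpolation=cv2.INTER_CUBIC))
E
```

```text
time: 7.95
eef_pos: [0.5891, 0.0973, 0.1181]
ee_rot: [0.004, 0.989, -0.15, 0.0]
wrist_force: [-0.3, 0.5, -3.3]
opening: 0.0136
grasp_force: 30.0
t 7.95 tip [0.5896 0.1593 0.0781] yaw,tilt,roll [-0.0081  0.3003 -0.002 ] F [-0.3  0.5 -3.3] open 0.0136
t 8.0 tip [0.5896 0.1595 0.0781] yaw,tilt,roll [-0.0077  0.3003 -0.0019] F [ 0.1  0.5 -3. ] open 0.0138
```

View pics/w4c.png

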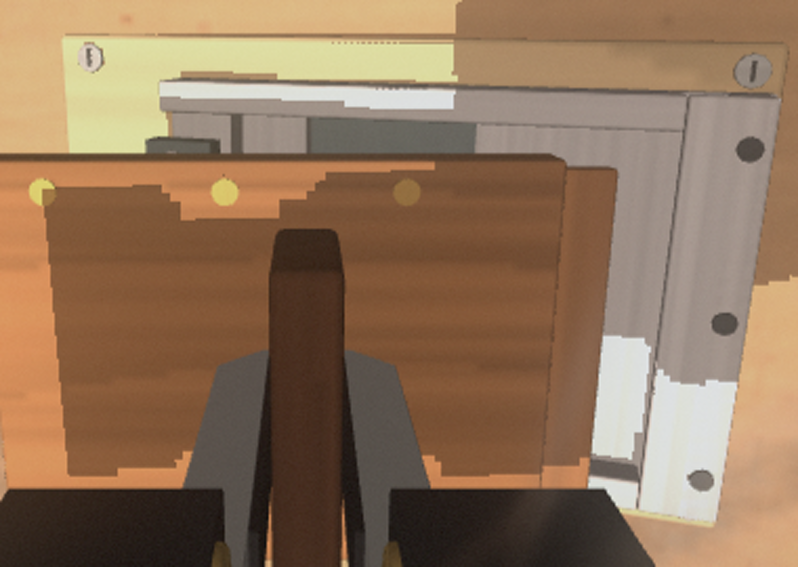

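```bash
python3 - <<'E'
from h import *
import json
cm={k:np.array(v) for k,v in json.load(open("cm4.json")).items()}
P={}
for n,u,v,z in [("bTL",64,36,.01),("bTR",788,43,.01),("bBR",714,525,.01),("fTL",160,81,.03),("fTR",780,95,.03),("fBR",718,519,.03),("lipT",690,95,.03),("lipB",640,510,.03),("wallin",475,122,.03),("wallin2",682,130,.03),("s1",750,149,.03),("s3",701,481,.03)]: P[n]=backproj(cm,170+u/2.1,110+v/2.1,z); print(n,P[n])
for a,b in [("bTL","bTR"),("fTL","fTR"),("wallin","wallin2")]:
    d=P[b]-P[a]; print("yaw",a,np.arctan2(-d[0],d[1]))
for a,b in [("bTR","bBR"),("fTR","fBR"),("lipT","lipB"),("s1","s3")]:
    d=P[b]-P[a]; print("yaw",a,np.arctan2(d[1],d[0]),np.linalg.norm(d))
s=get_state(); r=R.from_quat(s["ee_rot"])*R.from_matrix(np.diag([-1,1,-1.]))
c=s["eef_pos"]+r.apply([-.05,.057,-.0078]); print("plateTR",c,backproj(cm,170+566/2.1,110+157/2.1,c[2]))
c=s["eef_pos"]+r.apply([-.047,.071,-.0148]);print("tongue pred",c,backproj(cm,170+617/2.1,110+169/2.1,c[2]))
E
```

```text
bTL [ 0.5126 -0.0256  0.01  ]
bTR [0.5159 0.207  0.01  ]
bBR [0.6697 0.2046 0.01  ]
fTL [0.5269 0.0214 0.03  ]
fTR [0.529  0.2028 0.03  ]
fBR [0.6562 0.2016 0.03  ]
lipT [0.5293 0.1808 0.03  ]
lipB [0.6569 0.1794 0.03  ]
wallin [0.5379 0.1231 0.03  ]
wallin2 [0.5388 0.1797 0.03  ]
s1 [0.5435 0.1973 0.03  ]
s3 [0.6442 0.1956 0.03  ]
yaw bTL -0.014547134708389711
yaw fTL -0.011865244590369077
yaw wallin -0.016908490750806176
yaw bTR -0.01593884078919898 0.15374961727140166
yaw fTR -0.009282181356042783 0.1271524549462052
yaw lipT -0.010970520804480296 0.1275637266522077
yaw s1 -0.01672799159244696 0.10071100239324814
plateTR [0.5395 0.15   0.0936] [0.5387 0.1499 0.0936]
tongue pred [0.5426 0.1613 0.0827] [0.5425 0.1611 0.0827]
```

```bash
sed -i 's/^YAW=.*/YAW=-0.0137/; s/x=0.589)/x=0.5928)/' h.py; python3 - <<'E'
from h import *
rows(*tcp_for(.160,.024,.30))
E
```

```text
shift [-2.3 16.5 51.5] len 54 turn [-0.     0.004  0.006]
```

```bash
python3 -m inch '[[1,-1,4,12,0,0.001,0.002],[1,-2,9,27,0,0.003,0.004],[1,-2.3,14,42,0,0.004,0.006],[1,-2.3,16.5,51,0,0.004,0.006],[1,-2.3,16.5,51.5,0,0.004,0.006],[1,-2.3,16.5,51.5,0,0.004,0.006],[1,-2.3,16.5,51.5,0,0.004,0.006]]'
python3 - <<'E'
from h import *
tip(); rows(*tcp_for(.160,.018,.30)); print(tool(YAW,.3).inv().apply([[0,1,0],[0,0,-1]]))
E
```

```text
time: 8.58
eef_pos: [0.5917, 0.0981, 0.0638]
ee_rot: [0.007, 0.989, -0.15, -0.001]
wrist_force: [0.2, -0.2, -1.9]
opening: 0.0135
grasp_force: 30.0
t 8.58 tip [0.5926 0.16   0.0239] yaw,tilt,roll [-0.0135  0.3008  0.    ] F [ 0.2 -0.2 -1.9] open 0.0135
shift [0.3 1.7 5.7] len 6 turn [-0.001  0.     0.   ]
[[ 0.0137  0.9552 -0.2955]
 [ 0.      0.2955  0.9553]]
```

```bash
python3 -m inch '[[1,0,0.6,1.9,0,0,0],[1,0,1.2,3.8,0,0,0],[1,0,1.5,4.8,0,0,0],[1,0,1.8,5.7,0,0,0],[1,0,1.8,5.7,0,0,0]]'
python3 -m inch '[[1,0,0.3,1,0,0,0],[1,0,0.3,1,0,0,0]]'
python3 - <<'E'
from h import *
tip()
E
```

```text
time: 9.0
eef_pos: [0.5916, 0.0984, 0.0579]
ee_rot: [0.007, 0.989, -0.15, -0.001]
wrist_force: [0.1, -0.1, -2.9]
opening: 0.0137
grasp_force: 30.0
time: 9.17
eef_pos: [0.5917, 0.0983, 0.0576]
ee_rot: [0.007, 0.989, -0.15, -0.001]
wrist_force: [-1.4, -0.0, 4.5]
opening: 0.0135
grasp_force: 30.0
t 9.17 tip [0.5926 0.1602 0.0177] yaw,tilt,roll [-0.0139  0.3004 -0.0003] F [-1.4 -0.   4.5] open 0.0135
```

```bash
python3 -m inch '[[1,0,1.8,-1.0,0,0,0],[1,0,3.7,-1.6,0,0,0],[1,0,5.6,-2.2,0,0,0],[1,0,7.5,-2.8,0,0,0],[1,0,9.4,-3.4,0,0,0],[1,0,11.4,-4.0,0,0,0],[1,0,13.4,-4.6,0,0,0],[1,0,13.4,-4.6,0,0,0]]'
python3 - <<'E'
from h import *
tip(); rows(*tcp_for(.183,.0175,.30)); 
E
```

```text
time: 9.83
eef_pos: [0.5921, 0.112, 0.0577]
ee_rot: [0.007, 0.989, -0.15, -0.001]
wrist_force: [0.2, -3.8, 5.9]
opening: 0.0137
grasp_force: 30.0
t 9.83 tip [0.5929 0.1739 0.0177] yaw,tilt,roll [-0.0136  0.3015 -0.0003] F [ 0.2 -3.8  5.9] open 0.0137
shift [ 0.5  8.7 -2.4] len 9 turn [-0.001  0.     0.   ]
```

```bash
python3 -m inch '[[1,0,1.3,-1.0,0,0,0],[1,0.2,2.7,-1.4,0,0,0],[1,0.3,4.1,-1.8,0,0,0],[1,0.4,5.5,-2.2,0,0,0],[1,0.4,6.9,-2.6,0,0,0],[1,0.4,8.3,-3.1,0,0,0],[1,0.4,8.3,-3.1,0,0,0]]'
python3 - <<'E'
from h import *
tip(); rows(*tcp_for(.183,.0178,.26)); rows(*tcp_for(.183,.0178,.23)); 
E
```

```text
time: 10.42
eef_pos: [0.5914, 0.1217, 0.0577]
ee_rot: [0.007, 0.989, -0.15, -0.001]
wrist_force: [-0.7, -2.9, 4.4]
opening: 0.0139
grasp_force: 30.0
t 10.42 tip [0.5922 0.1836 0.0178] yaw,tilt,roll [-0.0131  0.3003  0.0003] F [-0.7 -2.9  4.4] open 0.0139
shift [-0.4 -1.3  3.1] len 3 turn [-0.04  -0.     0.001]
shift [-0.4 -1.8  5.2] len 6 turn [-0.07  -0.     0.001]
```

```bash
python3 -m inch '[[1,0,-0.2,1.0,-0.014,0,0],[1,0,-0.4,2.0,-0.028,0,0],[1,0,-0.7,3.0,-0.042,0,0],[1,0,-0.9,4.0,-0.056,0,0],[1,0,-1.2,4.9,-0.07,0,0],[1,0,-1.2,4.9,-0.07,0,0]]'
python3 - <<'E'
from h import *
tip(); print(tool(YAW,.23).inv().apply([[0,1,0],[0,0,-1]]))
E
```

```text
time: 10.92
eef_pos: [0.5913, 0.1189, 0.0532]
ee_rot: [0.007, 0.993, -0.114, -0.001]
wrist_force: [0.1, -1.2, 3.8]
opening: 0.0139
grasp_force: 30.0
t 10.92 tip [0.5922 0.1836 0.0178] yaw,tilt,roll [-0.0146  0.228   0.0002] F [ 0.1 -1.2  3.8] open 0.0139
[[ 0.0137  0.9736 -0.228 ]
 [ 0.      0.228   0.9737]]
```

```bash
python3 -m inch '[[1,0,1.0,-0.3,0,0,0],[1,0,2.0,-0.6,0,0,0],[1,0,3.0,-0.8,0,0,0],[1,0,4.0,-1.1,0,0,0],[1,0,5.0,-1.3,0,0,0],[1,0,5.0,-1.3,0,0,0]]'
python3 - <<'E'
from h import *
tip()
E
```

```text
time: 11.42
eef_pos: [0.5913, 0.124, 0.0534]
ee_rot: [0.007, 0.993, -0.115, -0.001]
wrist_force: [-0.7, -1.9, 1.3]
opening: 0.0142
grasp_force: 30.0
t 11.42 tip [0.5921 0.1886 0.0178] yaw,tilt,roll [-0.013   0.2309  0.0006] F [-0.7 -1.9  1.3] open 0.0142
```

```bash
python3 -m inch '[[1,0,0.5,-0.1,0,0,0],[1,0,1.0,-0.2,0,0,0],[1,0,1.5,-0.35,0,0,0],[1,0,1.5,-0.35,0,0,0]]'
python3 -m inch '[[1,0,0.4,-0.1,0,0,0],[1,0,0.8,-0.2,0,0,0],[1,0,0.8,-0.2,0,0,0]]'
python3 - <<'E'
from h import *
tip()
E
```

```text
time: 11.75
eef_pos: [0.5911, 0.1242, 0.0535]
ee_rot: [0.007, 0.993, -0.116, -0.001]
wrist_force: [-0.7, -4.9, 1.4]
opening: 0.0139
grasp_force: 30.0
time: 12.0
eef_pos: [0.5911, 0.1243, 0.0536]
ee_rot: [0.007, 0.993, -0.116, -0.001]
wrist_force: [0.8, -5.9, 1.0]
opening: 0.0141
grasp_force: 30.0
t 12.0 tip [0.592  0.1888 0.0179] yaw,tilt,roll [-0.0143  0.2331  0.0012] F [ 0.8 -5.9  1. ] open 0.0141
```

Contact at tip y≈0.189. I'll lower the tilt a little to tell the groove bottom from a lip jam.

```bash
python3 - <<'E'
from h import *
s=dict(get_state()); rows(*tcp_for(.1888,.0179,.212),s=s)
E
python3 -m inch '[[1,0,-0.1,0.4,-0.006,0,0],[1,0,-0.2,0.7,-0.011,0,0],[1,0,-0.2,1.0,-0.016,0,0],[1,0,-0.2,1.2,-0.018,0,0],[1,0,-0.2,1.2,-0.018,0,0]]'
python3 - <<'E'
from h import *
tip()
E
```

```text
shift [-0.6 -0.4  1.5] len 2 turn [-0.021 -0.001 -0.001]
time: 12.42
eef_pos: [0.5911, 0.1237, 0.0524]
ee_rot: [0.007, 0.994, -0.107, -0.001]
wrist_force: [0.5, -6.4, 1.2]
opening: 0.0136
grasp_force: 30.0
t 12.42 tip [0.592  0.1888 0.0179] yaw,tilt,roll [-0.0146  0.2148  0.0012] F [ 0.5 -6.4  1.2] open 0.0136
```

Tip stayed at 0.1888 with a softer tilt, so it is the groove bottom (not a lip jam). Now lower about the tongue.

```bash
python3 - <<'E'
from h import *
s=dict(get_state()); e=R.from_quat(s["ee_rot"])
t0=.2148; p,r=tcp_for(.1888,.0179,t0,x=.5922); s["eef_pos"]=p; s["ee_rot"]=r.as_quat()
for t in np.arange(.19,-.001,-.02): print(round(t,2),end=" "); rows(*tcp_for(.1888,.0178,t,x=.5922),s=s)
E
```

```text
0.19 shift [-0.  -0.4  1.9] len 2 turn [-0.025  0.    -0.   ]
0.17 shift [-0.  -0.8  3.3] len 3 turn [-0.045  0.    -0.   ]
0.15 shift [-0.  -1.1  4.7] len 5 turn [-0.065  0.    -0.   ]
0.13 shift [-0.  -1.4  6.2] len 6 turn [-0.085  0.    -0.   ]
0.11 shift [-0.  -1.7  7.6] len 8 turn [-0.105 -0.    -0.   ]
0.09 shift [-0.  -1.9  9.1] len 9 turn [-0.125  0.     0.   ]
0.07 shift [-0.  -2.1 10.5] len 11 turn [-0.145  0.     0.   ]
0.05 shift [-0.  -2.3 12. ] len 12 turn [-0.165  0.    -0.   ]
0.03 shift [ 0.  -2.4 13.5] len 14 turn [-0.185 -0.    -0.   ]
0.01 shift [-0.  -2.5 15. ] len 15 turn [-0.205  0.    -0.   ]
```

```bash
python3 -m inch '[[1,0,-0.2,0.9,-0.012,0,0],[1,0,-0.4,1.9,-0.025,0,0],[1,0,-0.6,2.6,-0.035,0,0],[1,0,-0.8,3.3,-0.045,0,0],[1,0,-0.95,4.0,-0.055,0,0],[1,0,-1.1,4.7,-0.065,0,0],[1,0,-1.25,5.4,-0.075,0,0],[1,0,-1.4,6.1,-0.085,0,0],[1,0,-1.4,6.1,-0.085,0,0]]'
python3 - <<'E'
from h import *
tip()
E
```

```text
time: 13.17
eef_pos: [0.5911, 0.1214, 0.0468]
ee_rot: [0.008, 0.998, -0.064, -0.001]
wrist_force: [-0.5, -6.1, 1.3]
opening: 0.0144
grasp_force: 30.0
t 13.17 tip [0.5921 0.1893 0.018 ] yaw,tilt,roll [-0.0152  0.1286  0.001 ] F [-0.5 -6.1  1.3] open 0.0144
```

```bash
python3 -m inch '[[1,0,-0.2,0.7,-0.01,0,0],[1,0,-0.4,1.4,-0.02,0,0],[1,0,-0.55,2.1,-0.03,0,0],[1,0,-0.7,2.85,-0.04,0,0],[1,0,-0.9,3.6,-0.05,0,0],[1,0,-1.05,4.3,-0.06,0,0],[1,0,-1.2,5.0,-0.07,0,0],[1,0,-1.2,5.0,-0.07,0,0]]'
python3 - <<'E'
from h import *
tip()
E
```

```text
time: 13.83
eef_pos: [0.5911, 0.1198, 0.0418]
ee_rot: [0.008, 1.0, -0.029, -0.001]
wrist_force: [-1.2, -5.9, 1.5]
opening: 0.0134
grasp_force: 30.0
t 13.83 tip [0.5921 0.1896 0.0179] yaw,tilt,roll [-0.0151  0.0585  0.0009] F [-1.2 -5.9  1.5] open 0.0134
```

```bash
python3 -m inch '[[1,0,-0.2,0.7,-0.01,0,0],[1,0,-0.4,1.4,-0.02,0,0],[1,0,-0.55,2.1,-0.03,0,0],[1,0,-0.7,2.85,-0.04,0,0],[1,0,-0.85,3.5,-0.049,0,0],[1,0,-0.85,3.5,-0.049,0,0]]'
python3 - <<'E'
from h import *
tip()
E
```

```text
time: 14.33
eef_pos: [0.5911, 0.1189, 0.0384]
ee_rot: [0.008, 1.0, -0.005, -0.001]
wrist_force: [-1.3, -7.0, 3.0]
opening: 0.0136
grasp_force: 30.0
t 14.33 tip [0.5921 0.1897 0.0179] yaw,tilt,roll [-0.0151  0.0095  0.001 ] F [-1.3 -7.   3. ] open 0.0136
```

```bash
python3 -m inch '[[1,0,-0.3,0.35,-0.005,0,0],[1,0,-0.5,0.7,-0.01,0,0],[1,0,-0.6,0.9,-0.012,0,0],[1,0,-0.6,0.9,-0.012,0,0]]'
python3 - <<'E'
from h import *
tip(); print(get_state()["ft_torque"])
E
```

```text
time: 14.67
eef_pos: [0.5911, 0.1188, 0.0378]
ee_rot: [0.007, 1.0, 0.001, -0.0]
wrist_force: [-1.4, -5.3, 4.8]
opening: 0.0134
grasp_force: 30.0
t 14.67 tip [0.5921 0.1899 0.0182] yaw,tilt,roll [-0.014  -0.0023  0.0009] F [-1.4 -5.3  4.8] open 0.0134
[-1.6061  0.3835 -0.0856]
```

```bash
python3 -m inch '[[1,0,-0.2,0.5,-0.002,0,0],[1,0,-0.2,0.8,-0.003,0,0],[1,0,-0.2,0.8,-0.003,0,0]]'
python3 - <<'E'
from h import *
tip(); print(get_state()["ft_torque"]); im=save("wrist","w5.png")
cv2.imwrite("pics/w5c.png",cv2.resize(im[100:400,120:520,::-1],None,fx=2,fy=2))
E
```

```text
time: 14.92
eef_pos: [0.5911, 0.1189, 0.0378]
ee_rot: [0.007, 1.0, 0.003, -0.0]
wrist_force: [-3.7, -5.0, 10.9]
opening: 0.0135
grasp_force: 30.0
t 14.92 tip [0.592  0.19   0.0184] yaw,tilt,roll [-0.0135 -0.0054  0.0007] F [-3.7 -5.  10.9] open 0.0135
[-1.7958  0.7985 -0.0497]
```

View pics/w5c.png

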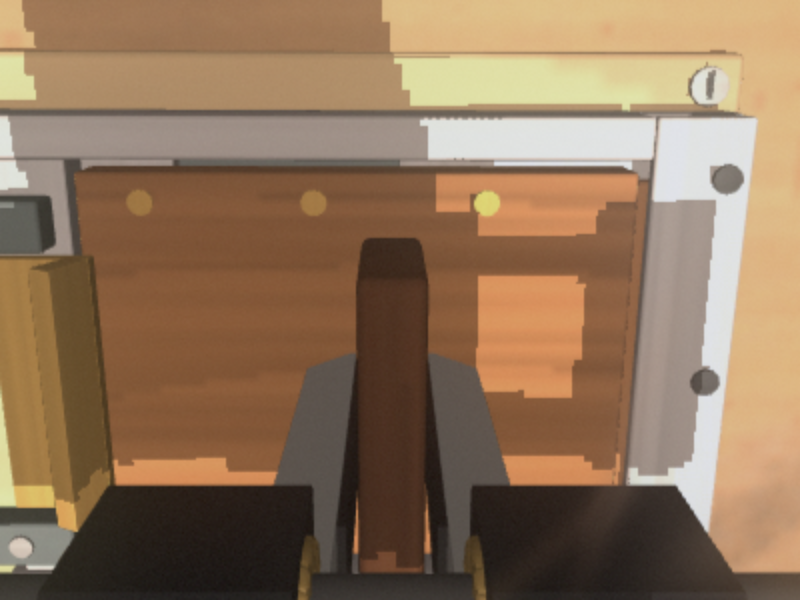

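The board lies flat in the frame and the brass nose (edge at crop column ~95–110) overlaps the plate's edge (column 78). I'll unload, open partly and rise.

```bash
python3 -m inch '[[1,0,-0.6,-0.4,0.002,0,0],[1,0,-1.2,-0.9,0.004,0,0],[1,0,-1.5,-1.3,0.005,0,0],[1,0,-1.5,-1.3,0.005,0,0]]'
python3 - <<'E'
from h import *
tip()
E
```

```text
time: 15.3
eef_pos: [0.5911, 0.1188, 0.0379]
ee_rot: [0.006, 1.0, 0.001, -0.0]
wrist_force: [-1.8, -1.1, 1.3]
opening: 0.0138
grasp_force: 30.0
t 15.3 tip [0.592  0.1898 0.0182] yaw,tilt,roll [-0.0129 -0.0019  0.0006] F [-1.8 -1.1  1.3] open 0.0138
```

```bash
python3 -m inch '[[0.75,0,0,-0.3,0,0,0],[0.6,0,0,-0.3,0,0,0],[0.6,0,0,-0.3,0,0,0],[0.6,0,0,-0.3,0,0,0],[0.6,0,0,-0.3,0,0,0],[0.6,0,0,-0.3,0,0,0]]'
python3 -m inch '[[0.6,0,0,-5,0,0,0],[0.6,0,0,-20,0,0,0],[0.6,0,0,-45,0,0,0],[0.6,0,0,-80,0,0,0],[0.6,0,0,-120,0,0,0],[0.6,0,0,-160,0,0,0],[0.6,0,0,-190,0,0,0],[0.6,0,0,-200,0,0,0],[0.6,0,0,-200,0,0,0],[0.6,0,0,-200,0,0,0]]'
python3 - <<'E'
from h import *
tip(); im=save("wrist","w6.png"); cv2.imwrite("pics/w6c.png",cv2.resize(im[100:300,190:456,::-1],None,fx=3,fy=3))
for l in ["cover_rib","tongue_tip","oil_bottle","cap_nut_2","tape_roll"]:print(l,world("wrist",l))
grab_frame("top"); print([ (l,world("top",l)) for l in ["cover_rib","oil_bottle","cap_nut_2","tape_roll"]])
E
```

```text
time: 15.8
eef_pos: [0.5914, 0.1182, 0.0384]
ee_rot: [0.007, 1.0, 0.001, -0.0]
wrist_force: [-0.0, -0.9, -0.2]
opening: 0.0376
grasp_force: 0.0
time: 16.63
eef_pos: [0.5909, 0.1177, 0.238]
ee_rot: [0.007, 1.0, 0.001, -0.0]
wrist_force: [0.1, -0.4, -0.8]
opening: 0.0378
grasp_force: 0.0
t 16.63 tip [0.5919 0.1887 0.2183] yaw,tilt,roll [-0.0135 -0.0016  0.0007] F [ 0.1 -0.4 -0.8] open 0.0378
cover_rib [(0.56, array([0.5882, 0.1208, 0.0469]))]
tongue_tip [(0.94, array([0.5893, 0.1866, 0.0211]))]
oil_bottle []
cap_nut_2 [(0.87, array([ 0.7165,  0.3783, -0.0033]))]
tape_roll [(0.75, array([ 0.4475,  0.2943, -0.0016]))]
[('cover_rib', []), ('oil_bottle', [(0.6, array([ 0.7052, -0.2806,  0.0039]))]), ('cap_nut_2', [(0.57, array([ 0.7178,  0.3767, -0.0007]))]), ('tape_roll', [(0.87, array([0.4538, 0.2934, 0.0002]))])]
```

View pics/w6c.png

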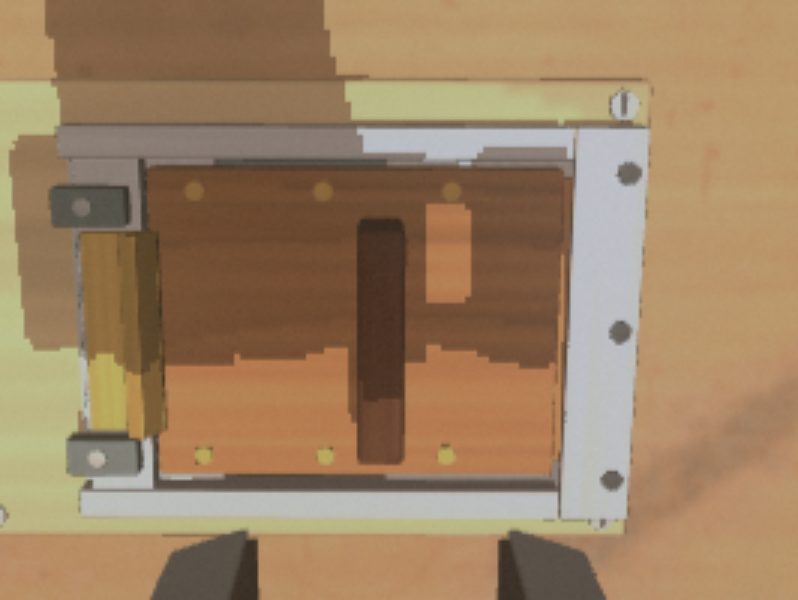

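The cover lies within the frame, tongue under the lip at right, with the brass nose (crop column 158–164) past the plate's left edge line (148,168)–(160,472). Checking the overlap numerically.

```bash
python3 - <<'E'
from h import *
cm=camera_model("wrist"); q=lambda u,v,z:backproj(cm,190+u/3,100+v/3,z)
for n,u,v,z in [("pTL",148,168,.03),("pBL",160,472,.03),("pTR",565,170,.03),("pBR",553,472,.03),("nT",158,235,.0308),("nB",164,436,.0308),("lipT",577,130,.03),("lipB",560,515,.03),("tailT",144,160,.029),("tailB",154,488,.029)]: print(n,q(u,v,z)*1000)
E
python3 - <<'E'
import cv2
im=cv2.imread("pics/w6.png")
cv2.imwrite("pics/w6d.png",cv2.resize(im[145:260,205:265],None,fx=5,fy=5,interpolation=cv2.INTER_CUBIC))
E
```

```text
pTL [540.5645  48.3333  30.    ]
pBL [639.4688  46.1089  30.    ]
pTR [542.922  177.5617  30.    ]
pBR [641.3064 176.2659  30.    ]
nT [561.1869  50.3194  30.8   ]
nB [626.8437  48.3131  30.8   ]
lipT [530.8708 180.9236  30.    ]
lipB [656.4614 178.9818  30.    ]
tailT [538.1794  47.0651  29.    ]
tailB [645.3587  43.5877  29.    ]
```

View pics/w6d.png

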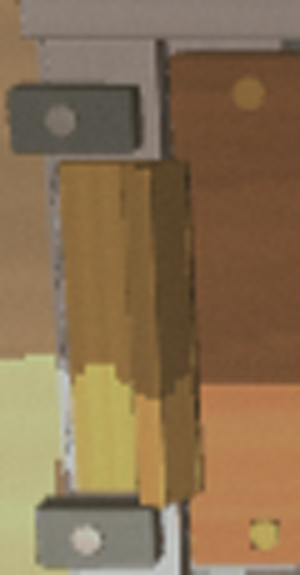

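The nose measures about 2 mm over the edge – near but not decisive, so I'll verify flushness by a light touch on the tail half with shut fingers.

```bash
python3 -m inch '[[1,0,-10,15,0,0,0],[1,0,-25,50,0,0,0],[1,0,-36,85,0,0,0],[1,0,-36,120,0,0,0],[1,0,-36,150,0,0,0],[1,0,-36,175,0,0,0],[1,0,-36,190,0,0,0],[1,0,-36,198,0,0,0],[1,0,-36,202,0,0,0],[1,0,-36,202,0,0,0]]'
python3 -m inch '[[1,0,0,2,0,0,0],[1,0,0,4,0,0,0],[1,0,0,4.5,0,0,0],[1,0,0,4.5,0,0,0]]'
```

```text
time: 18.02
eef_pos: [0.5908, 0.0819, 0.036]
ee_rot: [0.007, 1.0, 0.001, -0.0]
wrist_force: [0.0, 0.1, 0.2]
opening: 0.0003
grasp_force: 0.0
time: 18.35
eef_pos: [0.5912, 0.082, 0.0324]
ee_rot: [0.007, 1.0, 0.001, 0.0]
wrist_force: [-0.2, 0.0, 0.4]
opening: 0.0005
grasp_force: 0.0
```

```bash
python3 -m inch '[[1,0,0,0.7,0,0,0],[1,0,0,1.4,0,0,0],[1,0,0,1.4,0,0,0]]'; python3 -m inch '[[1,0,0,0.5,0,0,0],[1,0,0,1,0,0,0],[1,0,0,1,0,0,0]]'; python3 -m inch '[[1,0,0,0.3,0,0,0],[1,0,0,0.6,0,0,0],[1,0,0,0.6,0,0,0]]'
```

```text
time: 18.6
eef_pos: [0.5908, 0.0819, 0.0304]
ee_rot: [0.007, 1.0, 0.001, -0.0]
wrist_force: [-0.4, 0.1, 0.0]
opening: 0.0004
grasp_force: 0.0
time: 18.85
eef_pos: [0.5908, 0.082, 0.0303]
ee_rot: [0.007, 1.0, 0.001, -0.0]
wrist_force: [-1.4, 0.2, 7.7]
opening: 0.0005
grasp_force: 3.7
time: 19.1
eef_pos: [0.5909, 0.082, 0.0303]
ee_rot: [0.007, 1.0, 0.001, 0.0]
wrist_force: [-3.0, -0.1, 11.6]
opening: 0.0008
grasp_force: 5.9
```

```bash
python3 -m inch '[[1,0,0,-2,0,0,0],[1,0,0,-10,0,0,0],[1,0,0,-35,0,0,0],[1,0,0,-70,0,0,0],[1,0,0,-105,0,0,0],[1,0,0,-140,0,0,0],[1,0,0,-160,0,0,0],[1,0,0,-160,0,0,0],[1,0,0,-160,0,0,0]]'
python3 -c "
from rig import *
print(close_job())"
```

```text
time: 19.85
eef_pos: [0.5916, 0.0818, 0.1902]
ee_rot: [0.007, 1.0, 0.001, 0.001]
wrist_force: [-0.4, -0.0, -0.5]
opening: 0.0006
grasp_force: 0.0
the job is handed in; nothing more can be done
None
```

The cover is on the tray and the job is handed in at about 20 s: the tongue is home in the groove, the board lies flush (a light press on its catch half found it rigid at z 0.030), and the bystanders have not moved. The catch's snap rests on that touch and on a camera reading of about 2 mm of nose over the edge, against 3.5 mm nominal.

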